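# Check the stop button of the sanding bench and restart

### The job

Check the emergency stop of the sanding bench: push the red mushroom button on the yellow box in until it latches and let go so that it stays in, then turn it clockwise by pushing one of its lobes sideways until it pops out again, and finally press the green start button right in and let it come back. Fingertip pushes are all it takes: do not lift, drag or hammer the yellow box, leave the blue button alone, and leave the tools and other things on the bench undisturbed.

Things in the scene. Friction and masses are not known exactly. Their poses are not given: they have to be found in the camera images.
- stop_top (a point): Centre of the flat top of the red mushroom button, on its axis, turning with it: z up, x towards lobe 0. Button points up from the yellow box: 48 mm above the box top when out, about 39 mm when latched. Dome 48 mm diameter, flat top 38 mm across; three radial lobes, 9 mm wide, reach 44.5 mm from the axis. Below the dome only a 24 mm stem
- lobe0 (a point): Middle of lobe 0 of the red button: 36 mm from its axis, 14 mm below stop_top. The lobe is 20 mm tall: top face 4 mm and underside 24 mm below stop_top
- lobe1 (a point): Middle of lobe 1, like lobe 0 (120 degrees counter-clockwise of it seen from above)
- lobe2 (a point): Middle of lobe 2, like lobe 0 (240 degrees counter-clockwise of it seen from above)
- stop_press (a joint): How far the red button is pushed in, m: 0 out, it latches by itself once pushed past about 10 mm, rests at about 9 mm when latched, 13 mm is the end stop. A spring pushes back with about 4 N (out) to 9 N (end stop). It cannot be pulled out while latched
- stop_head (a joint): Turn of the red button, rad, clockwise seen from above, 0 to 0.85. A spring (0.04 to 0.11 N m) turns it back to 0 when let go. Latched, it is released and springs out at a turn of about 0.55
- stop_box: The yellow stop box, 100 x 100 x 60 mm high, about 2 kg, standing loose on the bench; origin at the centre of its underside
- start_top (a point): Centre of the top of the green start button: 34 mm diameter, pointing up, 57 mm above the bench, on a fixed grey box 70 x 70 x 45 mm high
- start (a joint): Green button, m pushed in: 0 out, 0.006 fully in (spring, 1.5 to 4.5 N), springs back
- extract_top (a point): Centre of the top of the blue button (dust extractor, not to be pressed), same size and box as the green one; the two boxes may have changed places
- extract (a joint): Blue button, m pushed in: 0 out, 0.006 fully in
- glue: White glue bottle, 56 mm diameter, 150 mm tall, loose, origin at the centre of its underside
- paint_jar: Amber paint jar with white lid, 54 mm diameter, 60 mm tall, loose, origin at the centre of its underside
- screwdriver: Screwdriver with red handle lying on the bench, loose, along its x
- sanding_block: Cork sanding block 90 x 50 x 29 mm, loose, origin at the centre of its underside
- mug: Blue mug, 76 mm diameter, 85 mm tall, loose, origin at the centre of its underside
- hull: White pointed model boat hull lying along x on a small wooden cradle, 300 mm long, 70 mm wide, 85 mm tall, loose; origin under the cradle's centre
Not all that is in view belongs to the job. There is more than one size of the stop_box; the one meant has the size given above.

How it is judged:
By the outcome, as a careful person would: the job done as asked, in the order asked, and still so for the second after the job is handed in, with the robot touching nothing.
It also fails if it takes over 64 s, if anything falls off the work surface, if the arm or the gripper's body presses on something with over 40 N, if the wrist force passes 120 N, or if a joint passes its speed limit or range.

### The arm

A 7-joint arm with a two-finger parallel gripper is mounted at the origin on the work surface. World frame = base frame: x ahead of the robot, y to its left, z up, the work surface at z = 0. Lengths are in m, angles in rad, forces in N, time in s.
With the tool pointing down it reaches from about 0.425 to 0.925 m from the base axis. Payload 6.8 kg.
Tool frame: the origin (TCP) lies midway between the tips of the shut fingers; the grasp point (between the pads) lies 19 mm behind it; z points along the fingers, x is the direction in which the jaws open and shut, and the axes are right-handed (so a half turn about z gives the same grasp; the last joint's range is limited). The gripper opens to 85 mm and grips with 20 to 120 N. Pads are 22 mm wide; open, the fingers measure 114 mm over their backs; the gripper's body (76 mm by 85 mm) begins 54 mm behind the grasp point. The pads swing forward as they close: fully open they stand 13 mm farther back than shut.
Start: joints at [-0.108, 0.477, 0.022, 1.555, -0.011, 1.109, -0.083], TCP at [0.675, 0, 0.231] pointing down, gripper open.
Joint ranges: [-2.96, 2.96], [-0.34, 2.1], [-1.41, 1.46], [0.24, 2.44], [-1.37, 4.51], [0.17, 1.92], [-2.96, 2.96]. Speed limits (rad/s): [2.39, 2.39, 3.14, 3.14, 3.14, 3.14, 3.14].

### API

Orientations are given as a unit quaternion [w, x, y, z].
In Python, from station import bot, imaging, nets gives the robot as it stands. The module is installed in compiled form; this text tells all that it offers.
- The arm moves only by the tool apply_moves, never from a script. Its argument "moves" is text: rows parted by semicolons, each of 7 numbers parted by spaces: the gripper command: -1 is fully open, 1 is shut, values between are in proportion, then the shift along the tool's x, y, z normalised to -1 to 1, where 1 is 120 mm, then the turn, a rotation vector about the tool's x, y, z normalised to -1 to 1, where 1 is 4 degrees. In form: hand dx dy dz rx ry rz; .... A call has 1 to 12 rows; each row shifts and turns the commanded pose from where the row before left it, along the tool's axes as they then stand; what a row does not reach is not made up. A row lasts 1/12 s, in which the tool goes at most 41.7 mm and 7.16 degrees, less where a joint would pass 70% of its speed; a pose out of reach is approached as far as the arm can. A call with a number of a shift or a turn outside -1 to 1 is refused whole. A call with a gripper value outside its range is refused whole. The fingers move at their own pace and stop on an object; "force" is the grip in N (left out, the last holds). Time passes only in rows, so rows that do not move let the fingers close. It gives the time, the measured TCP pose, the force and the opening at its end, in the units of the state.
- bot.get_obs(): the state, without advancing time (a new reading comes with each control period).
- imaging.read_camera(name): name is "scene" or "side" or "wrist"; returns a dict with "image" (400x640x3 uint8, red, green, blue), "fx", "fy", "cx", "cy" (pixels), "view" (4x4, takes a point from world to camera coordinates); the wrist camera has in their place "mount" (4x4, takes a point from camera to tool coordinates, whose origin is the TCP and whose axes are the tool frame's). Camera axes: x right, y down, z forward; pixel columns grow to the right and rows downward; lengths in m; the calibration is good to about 2 mm. A picture is of the moment at which its call begins: read the wrist's pose just before it. There is no depth.
- bot.hand_in(): hands the job in, once; it reports no verdict.
Trained networks look in a picture, given as the dict that the camera call returned (one of the last four; its "shot" number tells which), for a name from the list of things; names that differ only in an ending like _2 or _b are one class to them, and where a whole thing is asked for, a point or a joint stands for the part that bears it (a point fixed in the world has none). Each returns a list of dicts, best first, with "score" (0 to 1); they miss things now and then, are a little off and sometimes report something else, mostly with a low value. They report only what shows in the picture. A call takes as long as a camera call. They do not tell look-alikes from the thing itself.
- nets.spot_in(picture, name): "rect" ([left, top, right, bottom] in pixels, round what is visible of it).
- nets.outline_of(picture, name): "region" (400x640 bool, what is visible of it) and "rect" ([left, top, right, bottom] in pixels, round what is visible of it).
- nets.spot_point(picture, name): "location" ([column, row] in pixels: a listed point, or the origin of a listed thing).
The state is a dict: "t": time; "q": joint angles; "joint_vel": joint speeds; "joint_torque": joint torques, N m; "eef_pos": TCP position; "tool_rot": TCP orientation; "contact_force": force on the tool from outside, world axes, zero at the start; "torque": the same for the moment, N m; "gripper_width": opening from 0.0 (shut) to 1.0 (fully open).
Only numpy, scipy, OpenCV 4.12 (cv2) and the standard library are available. Lean on these libraries where they do the work, as an engineer would, in place of code of your own. Each camera call takes 0.05 s, during which the arm holds its last target.

## Working session

There is one attempt and no reset: what is moved stays moved. The work goes in short steps, Python scripts to look and compute and a tool call to move; the robot and the scene stay as the last step left them, time stands still between calls to the robot, and variables do not carry over. Pictures are saved under pics/ and viewed, and the job is handed in when it is done.

Besides the shell and the picture viewer there is one more tool, called after ">>>" as a command line: name --argument value ..., lists and objects as JSON in quotes. apply_moves: Moves the arm, as the interface text tells. Scaled input: -1 to 1 covers 120 mm each way for a shift and 4 degrees each way for a turn. Its arguments: {"type":"object","properties":{"moves":{"type":"string"},"force":{"type":"number"}},"required":["moves"]}

```bash
mkdir -p pics; python3 - <<'E'
from station import bot, imaging, nets
import cv2, numpy as np
o=bot.get_obs(); print({k:np.round(v,3) for k,v in o.items()})
for n in ["scene","side","wrist"]:
    p=imaging.read_camera(n)
    cv2.imwrite(f"pics/{n}0.png",p["image"][:,:,::-1])
    print(n,p["fx"],p["fy"],p["cx"],p["cy"],np.round(p.get("view",p.get("mount")),3).tolist())
    for k in ["stop_top","lobe0","lobe1","lobe2","stop_box","start_top","extract_top"]:
        print(k,[(np.round(d["location"],1).tolist(),round(d["score"],2)) for d in nets.spot_point(p,k)[:3]])
E
```

```text
{'t': np.float64(0.0), 'q': array([-0.108,  0.478,  0.022,  1.556, -0.012,  1.109, -0.083]), 'joint_vel': array([ 0.001, -0.001,  0.001, -0.   ,  0.   ,  0.003,  0.   ]), 'joint_torque': array([-1.0000e-03, -5.9644e+01,  1.6080e+00, -2.8119e+01,  1.2000e-02,
        9.0000e-03,  0.0000e+00]), 'eef_pos': array([0.674, 0.   , 0.23 ]), 'tool_rot': array([ 0.   ,  1.   , -0.   , -0.001]), 'contact_force': array([ 0.181, -0.686,  0.015]), 'torque': array([-0.056,  0.001,  0.027]), 'gripper_width': np.float64(1.002)}
scene 429.48062891974274 429.48062891974274 313.8994185307229 205.9488937456206 [[-0.547, 0.837, 0.001, 0.258], [0.56, 0.367, -0.742, -0.229], [-0.622, -0.405, -0.67, 1.664], [0.0, 0.0, 0.0, 1.0]]
stop_top [([467.0, 187.5], 0.89), ([376.1, 222.4], 0.7), ([288.7, 185.1], 0.55)]
lobe0 [([451.4, 187.9], 0.94), ([477.8, 189.6], 0.84), ([245.8, 124.3], 0.76)]
lobe1 [([451.4, 187.9], 0.94), ([477.8, 189.6], 0.84), ([245.8, 124.3], 0.76)]
lobe2 [([451.4, 187.9], 0.94), ([477.8, 189.6], 0.84), ([245.8, 124.3], 0.76)]
stop_box [([455.8, 217.7], 0.93), ([290.2, 213.4], 0.77), ([292.8, 2
[... 581 characters left out ...]
84.8, 325.8], 0.93), ([351.8, 328.7], 0.92), ([338.9, 220.3], 0.85)]
stop_box [([360.4, 337.9], 0.85), ([332.3, 245.7], 0.66), ([353.6, 189.3], 0.44)]
start_top [([279.7, 173.6], 0.55)]
extract_top [([385.9, 264.5], 0.64)]
wrist 315.71255655323563 315.71255655323563 322.6963164188792 192.9259055787552 [[1.0, 0.001, 0.001, -0.001], [-0.001, 0.952, 0.306, -0.078], [-0.0, -0.306, 0.952, -0.143], [0.0, 0.0, 0.0, 1.0]]
stop_top [([125.3, 269.4], 0.93)]
lobe0 [([167.1, 250.3], 0.94), ([134.3, 293.7], 0.68)]
lobe1 [([167.1, 250.3], 0.94), ([134.3, 293.7], 0.68)]
lobe2 [([167.1, 250.3], 0.94), ([134.3, 293.7], 0.68)]
stop_box [([172.8, 224.5], 0.77)]
start_top []
extract_top [([242.0, 371.8], 0.67)]
```

View pics/scene0.png

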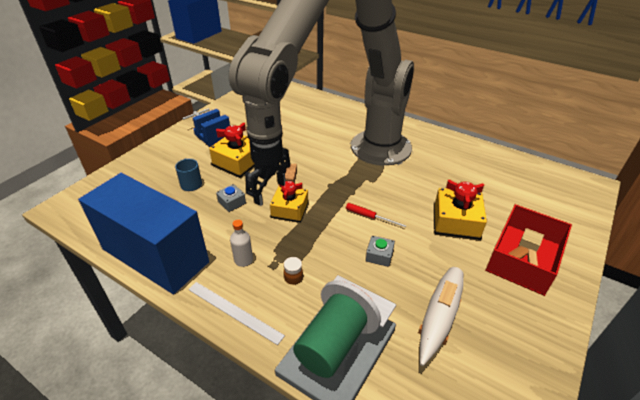

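View pics/side0.png

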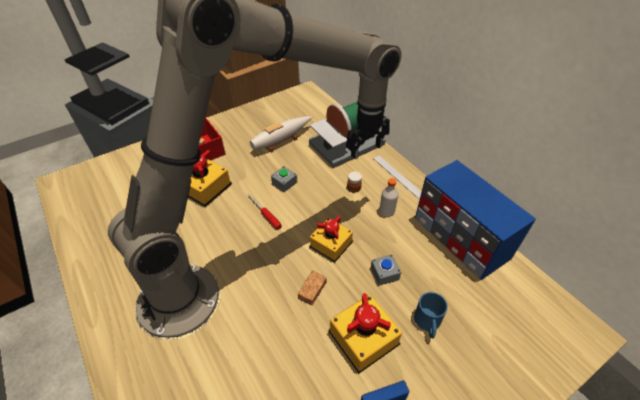

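View pics/wrist0.png

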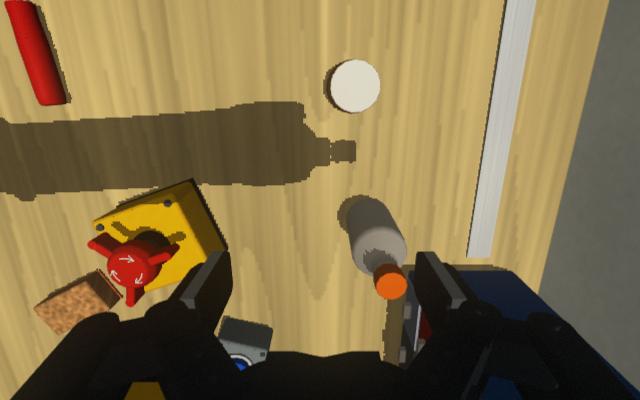

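Candidates for stop_box (scene picture pixels): right (467,195), middle (290,200) and rear left (235,145). In the side picture they are at (200,170), (332,235) and (367,325). I'll measure their sizes.

```bash
cat > h.py <<'E'
from station import bot, imaging, nets
import cv2, numpy as np
from scipy.spatial.transform import Rotation as R
def K(p): return np.array([[p["fx"],0,p["cx"]],[0,p["fy"],p["cy"]],[0,0,1]])
def Tcw(p,o=None):
    if "view" in p: return np.array(p["view"])
    T=np.eye(4);w=o["tool_rot"];T[:3,:3]=R.from_quat([w[1],w[2],w[3],w[0]]).as_matrix();T[:3,3]=o["eef_pos"]
    return np.linalg.inv(T@np.array(p["mount"]))
def P(p,o=None): return K(p)@Tcw(p,o)[:3]
def onz(Pm,uv,z):
    A=Pm[:,:2]; b=Pm[:,2]*z+Pm[:,3]
    M=np.column_stack([A,-np.array([uv[0],uv[1],1.])]); s=np.linalg.solve(M,-b); return s[:2]
def tri(Ps,uvs):
    X=cv2.triangulatePoints(Ps[0],Ps[1],np.array(uvs[0],float),np.array(uvs[1],float));X=X[:3,0]/X[3]
    return X
def proj(Pm,X): x=Pm@np.append(X,1); return x[:2]/x[2]
E
python3 - <<'E'
from h import *
s=imaging.read_camera("scene"); d=imaging.read_camera("side")
Ps,Pd=P(s),P(d)
for k in ["stop_top","stop_box","start_top","extract_top","glue","mug","sanding_block","screwdriver","paint_jar","hull"]:
    a=[(x["location"],x["score"]) for x in nets.spot_point(s,k)]; b=[(x["location"],x["score"]) for x in nets.spot_point(d,k)]
    for u,su in a:
        for v,sv in b:
            X=tri([Ps,Pd],[u,v]); e=np.linalg.norm(proj(Ps,X)-u)+np.linalg.norm(proj(Pd,X)-v)
            if e<6: print(k,np.round(u),np.round(v),np.round(X,3),round(e,1),round(su,2),round(sv,2))
for n,p,c in [("A",s,(460,205)),("B",s,(290,200)),("C",s,(235,145)),("A",d,(205,175)),("B",d,(332,235)),("C",d,(367,325))]:
    x,y=c; im=p["image"][max(0,y-55):y+55,max(0,x-65):x+65,::-1]
    cv2.imwrite(f"pics/c{n}_{'s' if p is s else 'd'}.png",cv2.resize(im,None,fx=3,fy=3,interpolation=2))
import glob
row=lambda q: np.hstack([cv2.resize(cv2.imread(f"pics/c{n}_{q}.png"),(266,225)) for n in "ABC"])
cv2.imwrite("pics/cands.png",np.vstack([row('s'),row('d')]))
E
```

```text
stop_top [466. 188.] [194. 160.] [0.239 0.386 0.139] 1.9 0.89 0.57
stop_top [235. 130.] [368. 313.] [ 0.38  -0.392  0.138] 2.8 0.86 0.63
stop_top [288. 180.] [330. 225.] [ 0.477 -0.093  0.112] 0.4 0.47 0.55
stop_box [238. 166.] [362. 338.] [ 0.381 -0.392 -0.013] 0.8 0.68 0.97
stop_box [455. 222.] [207. 188.] [0.249 0.384 0.   ] 0.8 0.68 0.78
start_top [380. 243.] [281. 173.] [0.499 0.247 0.051] 2.7 0.47 0.58
extract_top [231. 188.] [385. 266.] [ 0.55  -0.271  0.049] 0.6 0.43 0.65
glue [240. 260.] [386. 211.] [ 0.733 -0.077 -0.004] 3.9 0.68 0.84
sanding_block [289. 177.] [310. 288.] [ 0.344 -0.187 -0.003] 1.8 0.47 0.66
screwdriver [372. 221.] [262. 214.] [ 0.368  0.161 -0.015] 2.6 0.66 0.8
paint_jar [291. 275.] [355. 188.] [0.704 0.075 0.003] 0.5 0.56 0.51
hull [438. 318.] [277. 144.] [ 0.599  0.469 -0.01 ] 2.2 0.81 0.67
```

View pics/cands.png

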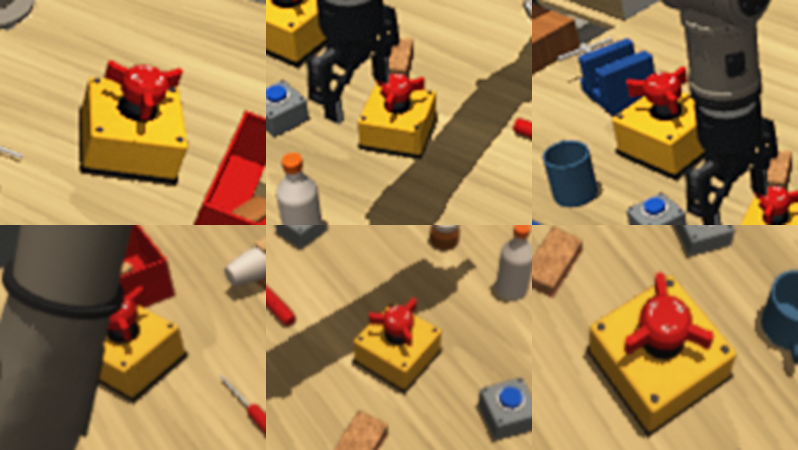

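Middle box B is the one: its red top measures 0.112 m high against 0.108 m expected, while A and C measure about 0.138 m and so are the larger look-alikes. I'll shut the fingers and move in for a close wrist look.

>>> apply_moves --moves "1 -0.27 0.04 -0.07 0 0 0;1 -0.27 0.04 -0.07 0 0 0;1 -0.27 0.04 -0.07 0 0 0;1 -0.27 0.04 -0.07 0 0 0;1 -0.27 0.04 -0.07 0 0 0;1 -0.27 0.04 -0.07 0 0 0;1 0 0 0 0 0 0;1 0 0 0 0 0 0;1 0 0 0 0 0 0" --force 40

```text
t: 3.05
eef_pos: [0.4812, -0.0286, 0.2821]
tool_rot: [-0.0, 1.0, 0.0, 0.001]
contact_force: [1.0, 0.2, 0.6]
gripper_width: -0.003
```

```bash
cat > look.py <<'E'
from h import *
import sys
o=bot.get_obs(); p=imaging.read_camera("wrist"); Pm=P(p,o)
tag=sys.argv[1]
cv2.imwrite(f"pics/{tag}.png",p["image"][:,:,::-1])
print(o["t"],np.round(o["eef_pos"],4),np.round(o["tool_rot"],4),np.round(o["contact_force"],2),o["gripper_width"])
for k,z in [("stop_top",.108),("lobe0",.094),("stop_box",0),("start_top",.057),("extract_top",.057)]:
    for d in nets.spot_point(p,k)[:4]: print(k,np.round(d["location"],1),round(d["score"],2),np.round(onz(Pm,d["location"],z),4))
E
python3 look.py w1
```

```text
3.05 [ 0.4812 -0.0286  0.2821] [-1.e-04  1.e+00  0.e+00  8.e-04] [1.04 0.24 0.57] -0.0027076800038767085
stop_top [325.6 222.6] 0.91 [ 0.484  -0.0864]
lobe0 [321.2 242. ] 0.72 [ 0.4792 -0.1169]
lobe0 [324.9 219.5] 0.7 [ 0.4834 -0.0886]
lobe0 [303.1 198. ] 0.65 [ 0.4591 -0.0629]
lobe0 [356.1 206. ] 0.63 [ 0.5182 -0.0723]
stop_box [324.9 189.4] 0.68 [ 0.4841 -0.082 ]
```

View pics/w1.png

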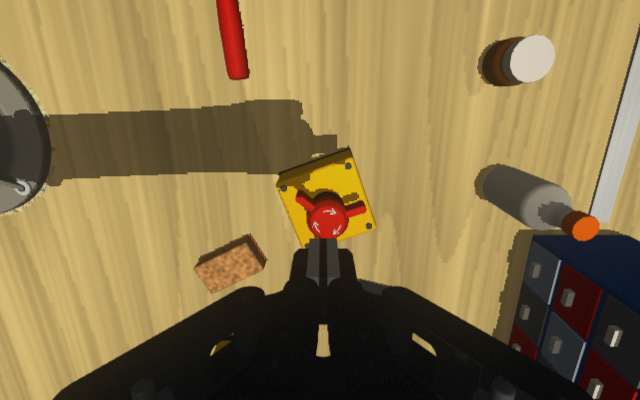

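```bash
python3 - <<'E'
import cv2
i=cv2.imread("pics/w1.png")[135:265,240:410]; cv2.imwrite("pics/w1c.png",cv2.resize(i,None,fx=4.5,fy=4.5,interpolation=cv2.INTER_CUBIC))
E
```

```text
(no output)
```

View pics/w1c.png

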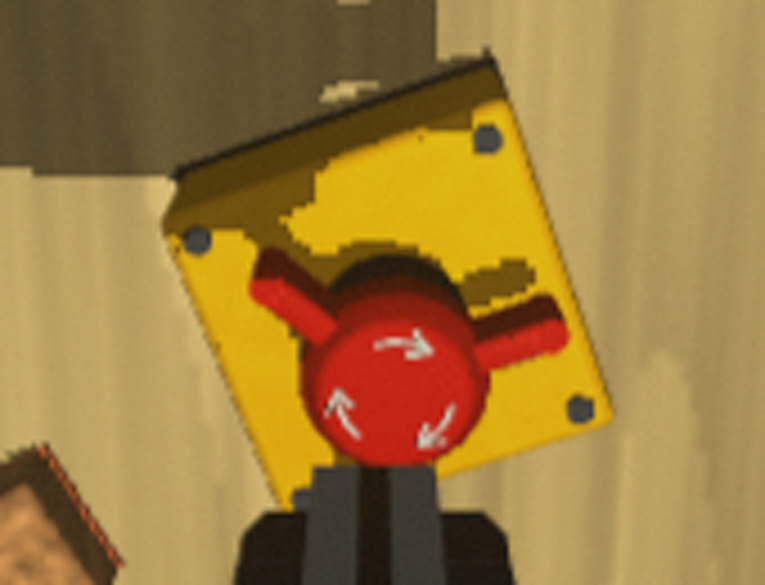

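```bash
cat > m.py <<'E'
from h import *
o=bot.get_obs(); p=imaging.read_camera("wrist"); Pm=P(p,o)
f=lambda c,z: onz(Pm,(c[0]/4.5+240,c[1]/4.5+135),z)
a,b,c=[f(q,.06) for q in [(165,228),(505,97),(612,413)]]
print(np.linalg.norm(a-b),np.linalg.norm(b-c),(a+c)/2,a,b,c, np.degrees(np.arctan2(*(b-a)[::-1])))
cx,cy=f((395,380),.105)
print("top",cx,cy)
l1=f((520,352),.104); l2=f((290,302),.104); ctr=(a+c)/2
for l in (l1,l2): print(l, np.linalg.norm(l-ctr),np.degrees(np.arctan2(*(l-ctr)[::-1])))
im=p["image"][:,:,::-1].copy()
im=cv2.resize(im[135:265,240:410],None,fx=4.5,fy=4.5,interpolation=cv2.INTER_CUBIC)
import sys
cx,cy,th=[float(v) for v in sys.argv[1:4]]
q=lambda X: tuple(int(v) for v in ((proj(Pm,X)-[240,135])*4.5).round())
for t in np.linspace(0,2*np.pi,60): cv2.circle(im,q([cx+.019*np.cos(t),cy+.019*np.sin(t),.108]),1,(255,255,255),-1)
for k in range(3):
    t=np.radians(th+120*k); u=np.array([np.cos(t),np.sin(t)]); v=np.array([-u[1],u[0]])
    pts=[np.append([cx,cy]+u*r+v*w,.104) for r,w in [(.02,.0045),(.0445,.0045),(.0445,-.0045),(.02,-.0045)]]
    cv2.polylines(im,[np.array([q(x) for x in pts])],True,(255,0,255),1)
t=np.radians(float(sys.argv[4]));u=np.array([np.cos(t),np.sin(t)]); v=np.array([-u[1],u[0]])
cv2.polylines(im,[np.array([q(np.append([cx,cy]+.05*(i*u+j*v),.06)) for i,j in [(1,1),(1,-1),(-1,-1),(-1,1)]])],True,(255,0,0),1)
cv2.imwrite("pics/m.png",im)
E
python3 m.py 0.484 -0.085 20 20
```

```text
0.09675824896784842 0.0951043715561969 [ 0.48607572 -0.08541671] [ 0.42482745 -0.05854538] [ 0.51478921 -0.02292177] [ 0.54732398 -0.11228805] 21.60287620118175
top 0.4858803006653185 -0.08363057476040164
[ 0.51612036 -0.07669108] 0.031286054372805884 16.19447847058385
[ 0.4606432  -0.06391675] 0.033302572769161175 139.78972994917612
```

View pics/m.png

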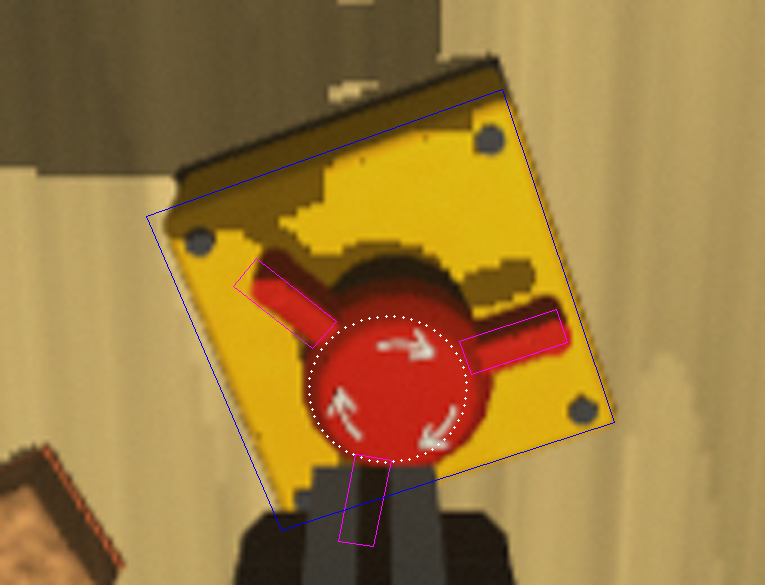

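>>> apply_moves --moves "1 0.01 0.12 0.2 0 0 0;1 0.01 0.12 0.2 0 0 0;1 0.01 0.12 0.2 0 0 0;1 0.01 0.12 0.2 0 0 0;1 0 0 0.2 0 0 0;1 0 0 0.2 0 0 0;1 0 0 0.1 0 0 0;1 0 0 0.06 0 0 0;1 0 0 0 0 0 0;1 0 0 0 0 0 0"

```text
t: 4.23
eef_pos: [0.4858, -0.0864, 0.1187]
tool_rot: [-0.0, 1.0, 0.0, 0.0]
contact_force: [0.5, -0.1, 0.5]
gripper_width: -0.001
```

```bash
cat > two.py <<'E'
from h import *
import sys
tag=sys.argv[1]; X=np.array([float(v) for v in sys.argv[2:5]]); o=bot.get_obs()
out=[]
for n in ["scene","side","wrist"]:
    p=imaging.read_camera(n); u=proj(P(p,o),X); k=5 if n!="wrist" else 3
    w,h=(26,30) if n!="wrist" else (44,50)
    w,h=int(266/2/k*1.0),int(400/2/k)
    M=np.array([[k,0,133-k*u[0]],[0,k,200-k*u[1]]],float)
    out.append(cv2.warpAffine(p["image"][:,:,::-1],M,(266,400),flags=cv2.INTER_CUBIC))
cv2.imwrite(f"pics/{tag}.png",np.hstack(out))
print(o["t"],np.round(o["eef_pos"],4),np.round(o["contact_force"],2))
E
python3 two.py t1 .486 -.086 .1
```

```text
4.2333 [ 0.4858 -0.0864  0.1187] [ 0.47 -0.11  0.46]
```

View pics/t1.png

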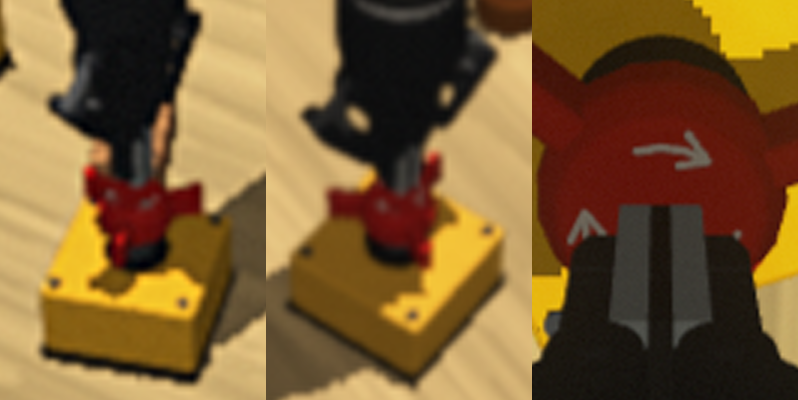

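The tip is centred over the dome, so I'll press slowly.

>>> apply_moves --moves "1 0 0 0.033 0 0 0;1 0 0 0.033 0 0 0;1 0 0 0.02 0 0 0;1 0 0 0.02 0 0 0;1 0 0 0.02 0 0 0;1 0 0 0.02 0 0 0;1 0 0 0.02 0 0 0;1 0 0 0 0 0 0;1 0 0 0 0 0 0"

```text
t: 5.13
eef_pos: [0.4856, -0.0864, 0.0989]
tool_rot: [-0.0, 1.0, -0.0, 0.0]
contact_force: [-1.2, 0.1, 7.2]
gripper_width: 0.002
```

>>> apply_moves --moves "1 0 0 0.013 0 0 0;1 0 0 0.012 0 0 0;1 0 0 0 0 0 0;1 0 0 0 0 0 0"

```text
t: 5.47
eef_pos: [0.4856, -0.0864, 0.0961]
tool_rot: [-0.0, 1.0, -0.0, 0.0]
contact_force: [-2.3, -0.2, 8.4]
gripper_width: -0.006
```

>>> apply_moves --moves "1 0 0 -0.03 0 0 0;1 0 0 -0.1 0 0 0;1 0 0 -0.2 0 0 0;1 0 0 -0.2 0 0 0;1 0.17 -0.16 -0.1 0 0 0;1 0.165 -0.16 0 0 0 0;1 0 0 0 0 0 0;1 0 0 0 0 0 0"

```text
t: 6.13
eef_pos: [0.5264, -0.0465, 0.1711]
tool_rot: [-0.0, 1.0, 0.001, 0.0]
contact_force: [0.0, -0.1, -0.7]
gripper_width: 0.0
```

```bash
python3 two.py t2 .486 -.086 .095; python3 look.py w2
```

```text
6.1333 [ 0.5264 -0.0465  0.1711] [ 0.   -0.06 -0.72]
6.2833 [ 0.5246 -0.0488  0.1705] [ 2.e-04  1.e+00 -5.e-04 -8.e-04] [-0.36  0.15 -0.21] 0.00446756053551618
stop_top [272.9 253.6] 0.96 [ 0.4874 -0.0834]
stop_top [317.1 226.4] 0.63 [ 0.5198 -0.0617]
stop_top [270.2 279.9] 0.33 [ 0.4843 -0.1055]
lobe0 [317.3 227.9] 0.92 [ 0.5197 -0.0692]
lobe0 [238.4 214.7] 0.78 [ 0.4606 -0.0584]
lobe0 [272.3 278.2] 0.71 [ 0.4833 -0.1132]
```

View pics/t2.png

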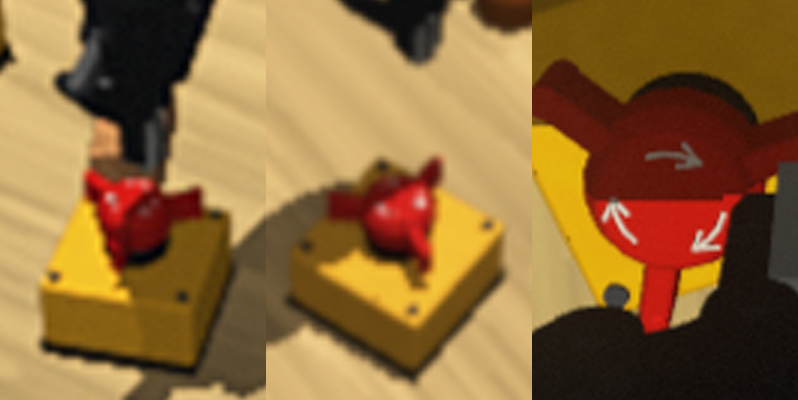

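View pics/w2.png

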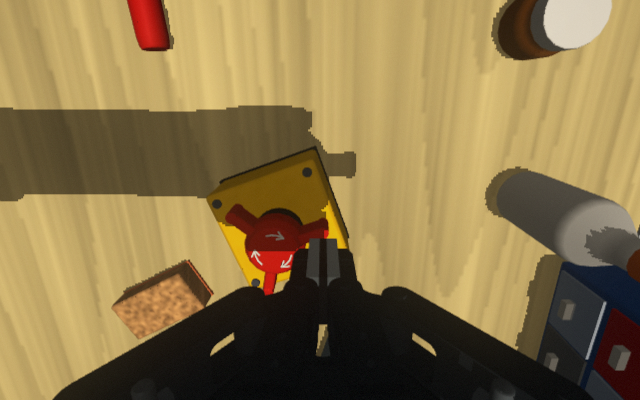

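```bash
cat > ov.py <<'E'
from h import *
import sys
tag=sys.argv[1]; cx,cy,th=[float(v) for v in sys.argv[2:5]]
o=bot.get_obs(); out=[]
cams=[imaging.read_camera(n) for n in ["scene","side"]]
for zt in (.108,.099):
  for p in cams:
    Pm=P(p,o); u0=proj(Pm,[cx,cy,.09]); k=7
    M=np.array([[k,0,200-k*u0[0]],[0,k,150-k*u0[1]]],float)
    im=cv2.warpAffine(p["image"][:,:,::-1],M,(400,300),flags=cv2.INTER_CUBIC)
    q=lambda X: [int(v) for v in (M[:,:2]@proj(Pm,X)+M[:,2]).round()]
    for r in range(3):
        t=np.radians(th+120*r); u=np.array([np.cos(t),np.sin(t)]); w=np.array([-u[1],u[0]])
        for z in (zt-.004,zt-.024):
            cv2.polylines(im,[np.array([q(np.append([cx,cy]+u*a+w*b,z)) for a,b in [(.024,.0045),(.0445,.0045),(.0445,-.0045),(.024,-.0045)]])],True,(255,255,0) if z>zt-.01 else (255,255,255),1)
    cv2.polylines(im,[np.array([q([cx+.019*np.cos(t),cy+.019*np.sin(t),zt]) for t in np.linspace(0,6.28,40)])],True,(255,0,255),1)
    cv2.putText(im,f"{zt}",(5,20),0,.6,(0,0,0),2); out.append(im)
cv2.imwrite(f"pics/{tag}.png",np.vstack([np.hstack(out[:2]),np.hstack(out[2:])]))
E
python3 ov.py ov1 .4862 -.0855 19
```

```text
(no output)
```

View pics/ov1.png

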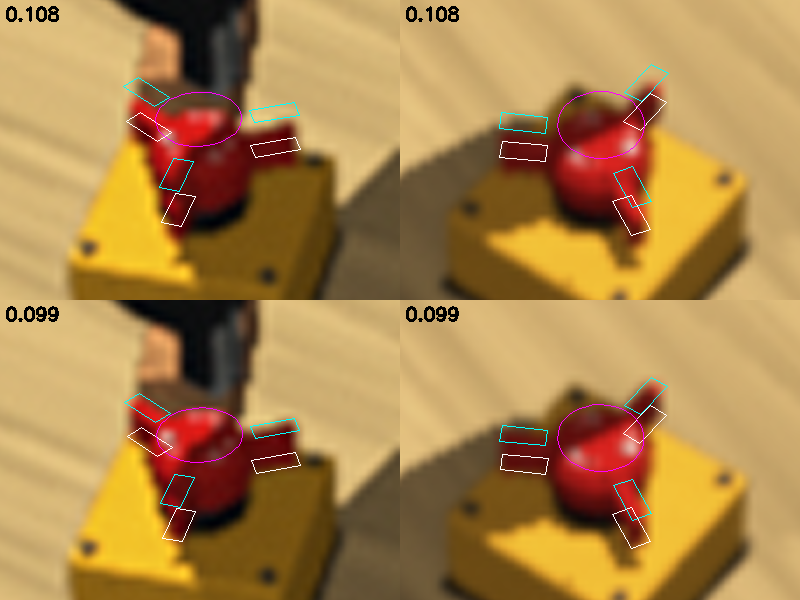

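The z = 0.099 model fits both views and the 0.108 one doesn't, so the button is latched with lobes at 19, 139 and 259 degrees. I'll lower the fingertip on the +y side of the 19 degree lobe.

>>> apply_moves --moves "1 0 0 0.2 0 0 0;1 0 0 0.2 0 0 0;1 0 0 0.15 0 0 0;1 0 0 0.1 0 0 0;1 0 0 0.08 0 0 0;1 0 0 0 0 0 0;1 0 0 0 0 0 0"

```text
t: 7.27
eef_pos: [0.5256, -0.048, 0.0835]
tool_rot: [-0.0, 1.0, -0.0, -0.0]
contact_force: [0.5, -0.4, -0.2]
gripper_width: -0.004
```

```bash
python3 two.py t3 .5 -.075 .09
```

```text
7.2667 [ 0.5256 -0.048   0.0835] [ 0.5  -0.37 -0.17]
```

View pics/t3.png

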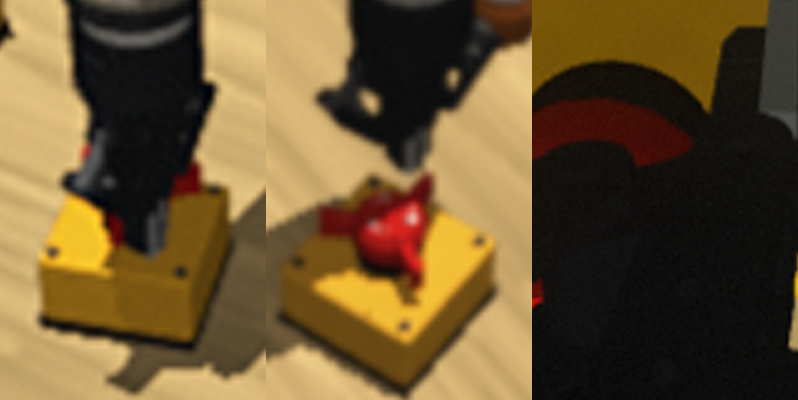

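>>> apply_moves --moves "1 0 0.03 0 0 0 0;1 0 0.03 0 0 0 0;1 0 0.03 0 0 0 0;1 0 0.03 0 0 0 0;1 0 0 0 0 0 0"

```text
t: 7.83
eef_pos: [0.5266, -0.0627, 0.084]
tool_rot: [-0.0, 1.0, -0.0, 0.001]
contact_force: [0.5, 1.2, 0.7]
gripper_width: -0.001
```

```bash
python3 two.py t4 .5 -.075 .09
```

```text
7.8333 [ 0.5266 -0.0627  0.084 ] [0.45 1.23 0.73]
```

View pics/t4.png

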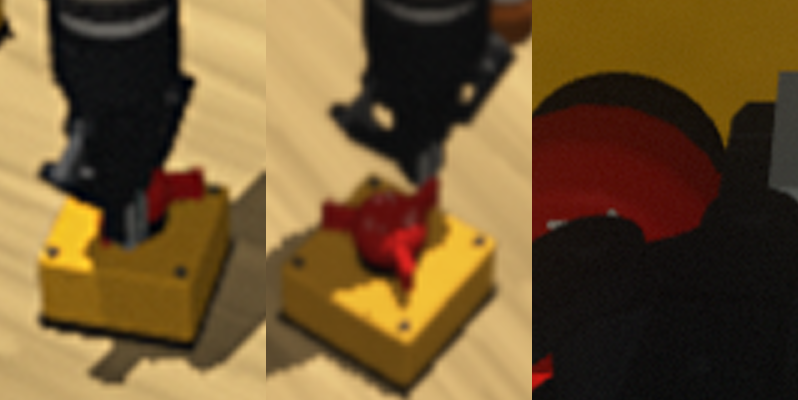

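>>> apply_moves --moves "1 0 0.03 0 0 0 0;1 0 0.03 0 0 0 0;1 0 0.03 0 0 0 0;1 0 0 0 0 0 0"

```text
t: 8.32
eef_pos: [0.5257, -0.0743, 0.0837]
tool_rot: [0.0, 1.0, -0.001, 0.0]
contact_force: [1.1, 1.8, 1.4]
gripper_width: 0.001
```

```bash
python3 two.py t5 .5 -.075 .09
```

```text
8.3167 [ 0.5257 -0.0743  0.0837] [1.14 1.82 1.36]
```

View pics/t5.png

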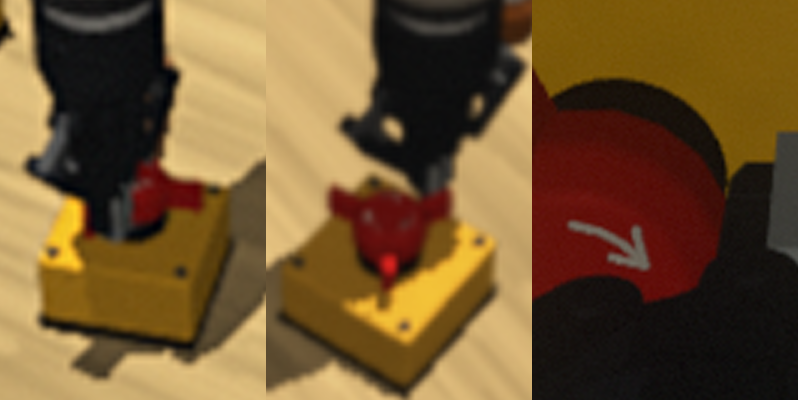

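>>> apply_moves --moves "1 0 0.025 0 0 0 0;1 0 0.025 0 0 0 0;1 0 0 0 0 0 0"

```text
t: 8.72
eef_pos: [0.5253, -0.0797, 0.0835]
tool_rot: [0.0, 1.0, -0.0, -0.0]
contact_force: [1.1, 3.4, 2.6]
gripper_width: -0.002
```

```bash
python3 two.py t6 .5 -.075 .09
```

```text
8.7167 [ 0.5253 -0.0797  0.0835] [1.05 3.42 2.58]
```

View pics/t6.png

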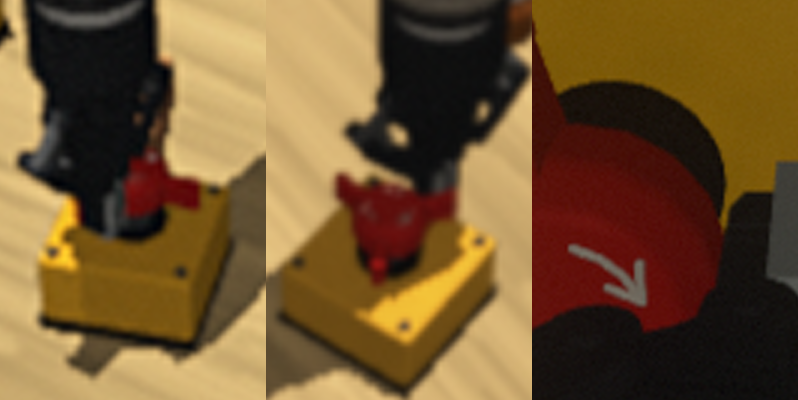

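It looks popped out. I'll push 2 mm more for margin, then back off the way I came.

>>> apply_moves --moves "1 0 0.018 0 0 0 0;1 0 0 0 0 0 0;1 0 -0.08 0 0 0 0;1 0 -0.1 0 0 0 0;1 0 -0.1 0 0 0 0;1 0 -0.1 0 0 0 0;1 0 0 -0.15 0 0 0;1 0 0 -0.25 0 0 0;1 0 0 -0.25 0 0 0;1 0 0 0 0 0 0;1 0 0 0 0 0 0"

```text
t: 9.78
eef_pos: [0.5268, -0.0347, 0.1631]
tool_rot: [-0.0, 1.0, 0.001, 0.002]
contact_force: [-0.5, 0.4, -0.2]
gripper_width: -0.001
```

```bash
python3 ov.py ov2 .4862 -.0855 19;python3 look.py w3
```

```text
9.8833 [ 0.5249 -0.0351  0.1609] [ 1.e-04  1.e+00  4.e-04 -6.e-04] [-0.06  0.61  0.16] 0.0020236192134964553
stop_top [267.8 281.3] 0.69 [ 0.4848 -0.0867]
lobe0 [235.  242.3] 0.79 [ 0.4596 -0.0628]
stop_box [283.1 221.8] 0.75 [ 0.4828 -0.0864]
extract_top [236.  241.8] 0.27 [ 0.4491 -0.081 ]
```

View pics/ov2.png

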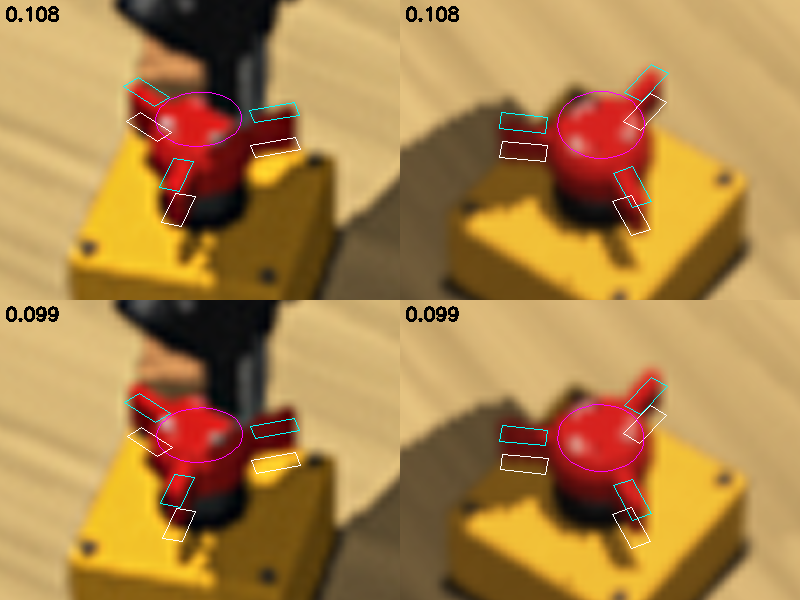

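It is popped out at z = 0.108, back at zero turn, and the box hasn't moved. Next is the green button, near (0.499, 0.247).

>>> apply_moves --moves "1 0 0 -0.25 0 0 0;1 0 -0.15 -0.25 0 0 0;1 -0.03 -0.3 0 0 0 0;1 -0.03 -0.3 0 0 0 0;1 -0.03 -0.3 0 0 0 0;1 -0.03 -0.3 0 0 0 0;1 -0.03 -0.3 0 0 0 0;1 -0.03 -0.3 0 0 0 0;1 -0.03 -0.3 0 0 0 0;1 0 -0.3 0 0 0 0;1 0 -0.2 0 0 0 0;1 0 0 0 0 0 0"

```text
t: 11.18
eef_pos: [0.4985, 0.3012, 0.2212]
tool_rot: [-0.002, 1.0, 0.004, -0.0]
contact_force: [0.3, -0.4, 0.1]
gripper_width: 0.004
```

```bash
python3 look.py w4; python3 - <<'E'
from h import *
o=bot.get_obs();p=imaging.read_camera("wrist");Pm=P(p,o);im=p["image"].astype(int)
m=((im[:,:,1]>1.6*im[:,:,0])&(im[:,:,1]>1.4*im[:,:,2])&(im[:,:,1]>60)).astype(np.uint8)
n,l,s,c=cv2.connectedComponentsWithStats(m)
for i in range(1,n):
    if s[i][4]>50: print(s[i],c[i],onz(Pm,c[i],.055))
E
```

```text
11.1833 [0.4985 0.3012 0.2212] [-1.7e-03  1.0e+00  4.0e-03 -5.0e-04] [ 0.27 -0.38  0.08] 0.00422696261330576
lobe0 [21.5 49.6] 0.8 [0.2597 0.4091]
stop_box [91.7 84.1] 0.87 [0.2444 0.3856]
start_top [328.1 226.5] 0.97 [0.504  0.2438]
start_top [223.4 264.1] 0.27 [0.3891 0.1978]
[311 199  31  31 748] [325.77540107 214.53342246] [0.50332059 0.24694953]
```

View pics/w4.png

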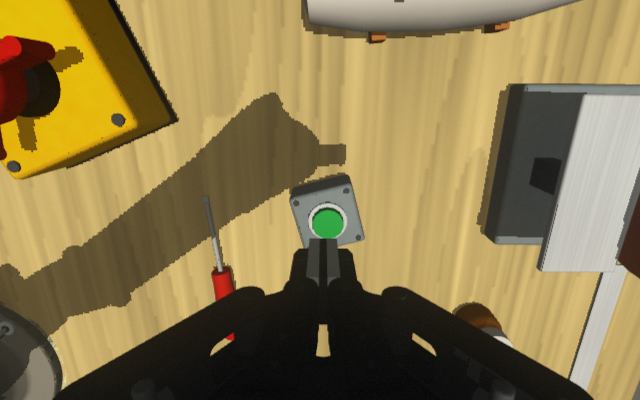

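>>> apply_moves --moves "1 0.01 0.15 0.2 0 0 0;1 0.01 0.15 0.2 0 0 0;1 0.01 0.15 0.2 0 0 0;1 0 0 0.2 0 0 0;1 0 0 0.2 0 0 0;1 0 0 0.15 0 0 0;1 0 0 0 0 0 0;1 0 0 0 0 0 0;1 0 0 0 0 0 0"

```text
t: 12.28
eef_pos: [0.5049, 0.2403, 0.0848]
tool_rot: [-0.0, 1.0, -0.0, 0.001]
contact_force: [-0.4, 0.0, 1.0]
gripper_width: 0.002
```

```bash
python3 two.py t7 .503 .247 .055; python3 - <<'E'
from h import *
for n in ["scene","side","wrist"]:
    o=bot.get_obs();p=imaging.read_camera(n);Pm=P(p,o);im=p["image"].astype(int)
    m=((im[:,:,1]>1.6*im[:,:,0])&(im[:,:,1]>1.4*im[:,:,2])&(im[:,:,1]>60)).astype(np.uint8)
    k,l,s,c=cv2.connectedComponentsWithStats(m)
    for i in range(1,k):
        if s[i][4]>30: print(n,s[i],c[i],onz(Pm,c[i],.055))
print(o["eef_pos"])
E
```

```text
12.2833 [0.5049 0.2403 0.0848] [-0.42  0.05  0.97]
scene [376 239  11  10  95] [380.94736842 243.42105263] [0.50656371 0.24904986]
scene [ 295  294   72   77 2800] [333.605      328.84357143] [0.81327827 0.27889928]
side [344  99  33  26 529] [360.83931947 110.78638941] [0.96706145 0.39006611]
side [279 170   9   7  48] [283.08333333 172.85416667] [0.49994284 0.24234827]
wrist [ 294  194   56   49 2052] [321.05847953 218.12816764] [0.50300286 0.24761168]
[0.50462756 0.24059661 0.08466799]
```

View pics/t7.png

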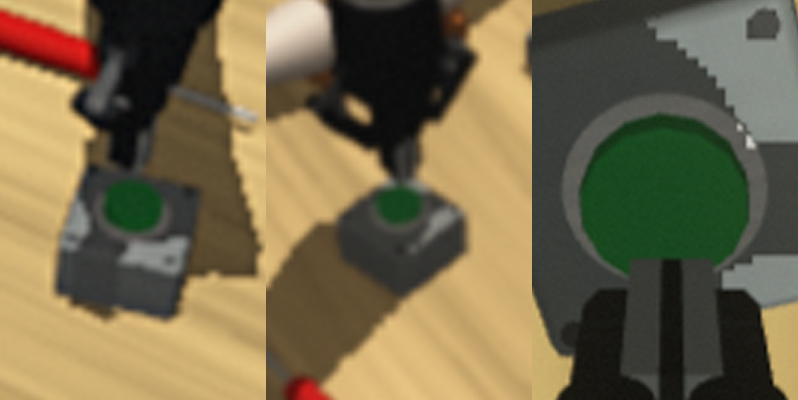

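>>> apply_moves --moves "1 -0.012 -0.045 0.05 0 0 0;1 0 0 0.05 0 0 0;1 0 0 0.05 0 0 0;1 0 0 0.04 0 0 0;1 0 0 0.02 0 0 0;1 0 0 0.02 0 0 0;1 0 0 0.02 0 0 0;1 0 0 0 0 0 0;1 0 0 0 0 0 0"

```text
t: 13.33
eef_pos: [0.5024, 0.2454, 0.0536]
tool_rot: [0.0, 1.0, -0.0, -0.0]
contact_force: [-2.6, -0.8, 3.7]
gripper_width: 0.001
```

>>> apply_moves --moves "1 0 0 0.012 0 0 0;1 0 0 0.012 0 0 0;1 0 0 0 0 0 0;1 0 0 0 0 0 0"

```text
t: 13.67
eef_pos: [0.5027, 0.2456, 0.0511]
tool_rot: [-0.0, 1.0, -0.0, 0.0]
contact_force: [-3.5, -1.5, 6.3]
gripper_width: -0.001
```

>>> apply_moves --moves "1 0 0 0.01 0 0 0;1 0 0 0.008 0 0 0;1 0 0 0 0 0 0;1 0 0 0 0 0 0"

```text
t: 14.0
eef_pos: [0.5028, 0.2457, 0.0508]
tool_rot: [0.0, 1.0, -0.0, 0.0]
contact_force: [-7.5, -5.0, 25.7]
gripper_width: -0.001
```

The force rose to 26 N while z stopped at 0.0508 m, so the button is at its end stop. I'll release and retreat.

>>> apply_moves --moves "1 0 0 -0.02 0 0 0;1 0 0 -0.04 0 0 0;1 0 0 -0.1 0 0 0;1 0 0 -0.25 0 0 0;1 0 -0.15 -0.25 0 0 0;1 0 -0.15 -0.25 0 0 0;1 0 -0.15 -0.25 0 0 0;1 0 0 -0.25 0 0 0;1 0 0 0 0 0 0;1 0 0 0 0 0 0;1 0 0 0 0 0 0"

```text
t: 14.92
eef_pos: [0.5025, 0.2992, 0.2177]
tool_rot: [0.0, 1.0, -0.0, 0.0]
contact_force: [-0.2, -0.2, -0.7]
gripper_width: -0.003
```

```bash
python3 two.py t8 .503 .247 .055; python3 ov.py ov3 .4862 -.0855 19; python3 - <<'E'
from h import *
cv2.imwrite("pics/fs.png",imaging.read_camera("scene")["image"][:,:,::-1])
s=imaging.read_camera("scene"); d=imaging.read_camera("side")
for k in ["start_top","stop_top"]:
  for u in nets.spot_point(s,k):
    for v in nets.spot_point(d,k):
      X=tri([P(s),P(d)],[u["location"],v["location"]]); e=np.linalg.norm(proj(P(s),X)-u["location"])
      if e<3: print(k,X.round(3),round(e,1))
E
```

```text
14.9167 [0.5025 0.2992 0.2177] [-0.19 -0.17 -0.71]
stop_top [ 0.49  -0.083  0.103] 1.2
stop_top [ 0.385 -0.395  0.136] 0.2
stop_top [0.24  0.388 0.14 ] 0.1
```

View pics/t8.png

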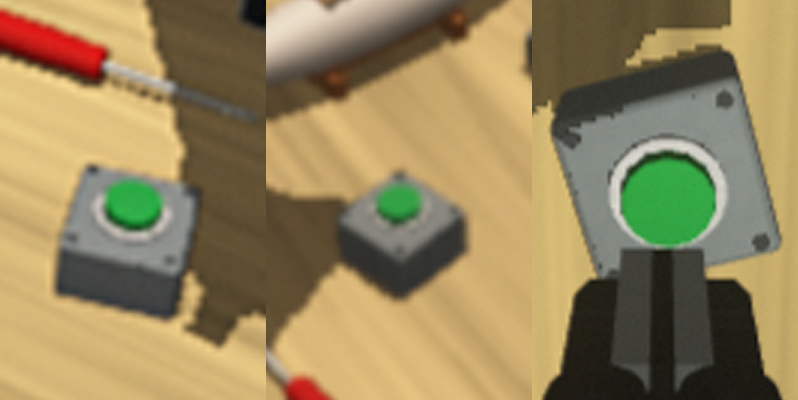

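View pics/ov3.png

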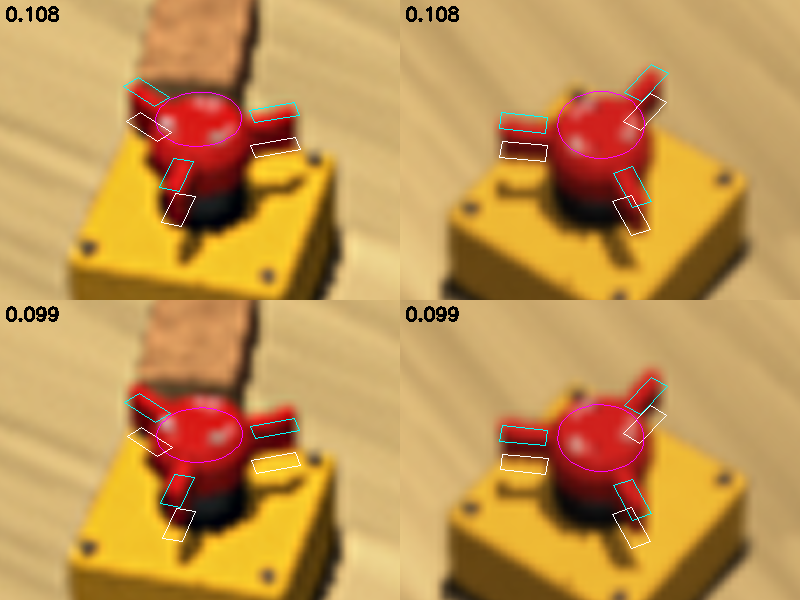

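View pics/fs.png

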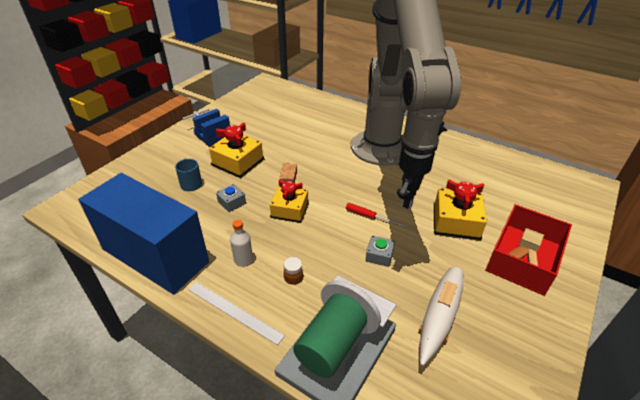

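The red button is out at zero turn, the green one has sprung back, everything else is where it was, and the arm is clear of the bench.

```bash
python3 -c "
from station import bot
print(bot.hand_in())"
```

```text
the job is handed in; nothing more can be done
None
```

The emergency stop check is done and handed in, at about 15 s of the 64 s allowed. I used the middle yellow box, whose red top measured about 0.11 m high. The other two measured about 0.14 m, so they are the larger look-alikes.

- **Red button in:** I pressed it about 12 mm and let go. An overlay of the button's shape on two camera views showed it staying in, with its top at z = 0.099 m.
- **Red button turned:** Pushing a lobe sideways, clockwise, took about 3.4 N. It popped out again, and the overlay showed its top at z = 0.108 m with the turn back at zero.
- **Green button:** I pressed it until it stopped at z = 0.051 m with 26 N at the wrist. It springs back in the pictures.

In the last pictures the yellow box, the blue button and the other things on the bench are where they were, and the arm is clear.

**Checks that disagreed or failed:** the network's last triangulation put the red top at 0.103 m. I went by the overlay, which clearly fits 0.108 m in both views. The same check gave no height for the green button, so its return is judged by eye only.

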